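Unlock a child-resistant jar cap and nest it in its cap dish

ROBOT

A 6-joint arm with a two-finger parallel gripper is mounted at the origin on the work surface. World frame = base frame: x ahead of the robot, y to its left, z up, the work surface at z = 0. Lengths are in m, angles in rad, forces in N, time in s.
With the tool pointing down it reaches from about 0.3 to 0.875 m from the base axis. Payload 4.2 kg.
Tool frame: the origin (TCP) lies between the finger pads; the fingertips stand 25 mm ahead of it and the grasp point (between the pads) lies 6 mm ahead of it (robot.tcp_to_tips is the distance from the TCP to the fingertips, in m); z points along the fingers, y is the line along which they close (so a half turn about z gives the same grasp; the last joint's range is limited). The gripper opens to 85 mm and grips with 20 to 120 N. Pads are 22 mm wide; open, the fingers measure 114 mm over their backs; the gripper's body (76 mm by 85 mm) begins 54 mm behind the grasp point. The pads swing forward as they close: fully open they stand 13 mm farther back than shut.
Start: joints at [1.178, 0.32, 1.565, -0, 1.257, -0.02], TCP at [0.209, 0.536, 0.256] pointing down, gripper open.
Joint ranges: [-3.11, 3.11], [-0.84, 2.01], [0.21, 2.61], [-1.34, 4.49], [0.05, 2.63], [-2.56, 2.56]. Speed limits (rad/s): [2.57, 2.57, 3.14, 3.14, 3.14, 3.14].

INTERFACE

Orientations are given as a 3x3 rotation matrix whose columns are the frame's x, y, z axes.
In Python, from plant import robot gives the robot as it stands.
- The arm moves only by the tool carry_out, never from a script. Its argument "rows" is a list of rows, each an object of numbers: "wx", "wy", "wz": the turn, a rotation vector about the tool's x, y, z in rad; "dx", "dy", "dz": the shift along the tool's x, y, z in m; "grip": the opening, from 0 (shut) to 1 (fully open). In form: [{"wx": .., "wy": .., "wz": .., "dx": .., "dy": .., "dz": .., "grip": ..}, ...]. A call has 1 to 12 rows; each row shifts and turns the commanded pose from where the row before left it, along the tool's axes as they then stand; what a row does not reach is not made up. A row lasts 1/10 s, in which the tool goes at most 50 mm and 8.59 degrees, less where a joint would pass 70% of its speed; a pose out of reach is approached as far as the arm can. A call is refused whole if a number of a shift passes 0.05 or a number of a turn 0.15, either way. A call with a gripper value outside its range is refused whole. The fingers move at their own pace and stop on an object; the grip force is fixed at half the most. Time passes only in rows, so rows that do not move let the fingers close. It gives the time, the measured TCP pose, the force, the opening and the grip force at its end, in the units of the state.
- robot.state(): the state, without advancing time (a new reading comes with each control period).
- robot.read_camera(name): name is "scene" or "top" or "wrist"; returns a dict with "color" (400x640x3 uint8, red, green, blue), "fx", "fy", "cx", "cy" (pixels), "extrinsics" (4x4, takes a point from world to camera coordinates). Camera axes: x right, y up, looking along -z (the intrinsics and any distortion apply to the point x, -y, -z); pixel columns grow to the right and rows downward; lengths in m; the calibration is good to about 2 mm. A picture is of the moment at which its call begins. There is no depth.
- robot.hand_in(): hands the job in; it is judged then, once.
Trained networks look in a picture, given as the dict that the camera call returned (one of the last four; its "shot" number tells which), for a name from the list of things; names that differ only in an ending like _2 or _b are one class to them, and where a whole thing is asked for, a point or a joint stands for the part that bears it (a point fixed in the world has none). Each returns a list of dicts, best first, with "score" (0 to 1); they miss things now and then, are a little off and sometimes report something else, mostly with a low value. They report only what shows in the picture. A call takes as long as a camera call. They do not tell look-alikes from the thing itself.
- robot.look_for(picture, name): "centre" ([x, y, z] in m, in world coordinates, good to about 4 mm: the middle of the surface that is visible of it).
- robot.trace(picture, name): "mask" (400x640 bool, what is visible of it).
- robot.landmark_of(picture, name): "centre" ([x, y, z] in m, in world coordinates, good to about 4 mm: a listed point, or the origin of a listed thing).
The state is a dict: "clock": time; "q": joint angles; "joint_velocities": joint speeds; "tau": joint torques, N m; "ee_pos": TCP position; "eef_rot": TCP orientation; "ft_force": force on the tool from outside, world axes, zero at the start; "ft_torque": the same for the moment, N m; "gripper_width": finger opening in m; "grasp_force": force on a finger pad.
Only numpy, scipy, OpenCV 4.12 (cv2) and the standard library are available. Lean on these libraries where they do the work, as an engineer would, in place of code of your own. Each camera call takes 0.05 s, during which the arm holds its last target. There are 200 camera calls.

TASK

Open the clamped amber jar: push its red two-eared child-resistant cap down and keep it pushed down while you turn it anticlockwise (seen from above) past its catch, never forcing it round unpressed, then lift it off. Turn the cap until its outline matches the blue cap dish and lay it in there, right way up and fully down, then let go. Leave the wash bottle, the small reagent bottle and the beaker standing where they are.

Things in the scene. Friction and masses are not known exactly. Their poses are not given: they have to be found in the camera images.
- jar: Amber jar, 96 mm across, shoulder 140 mm high, white neck; origin on its axis at table height, z up. Clamped immovably (it cannot move or turn) in a holder with a steel base plate 130 x 130 x 14 mm and a blue band. Locked, the cap's ears lie along the jar's x axis (within 3 degrees), dot on the +x side.
- jar_mouth (a point): Centre of the neck's rim, 167 mm above the table, axes as the jar's. Three lugs in the cap sit in notches under the neck's flanges. Push the cap down over 5 mm (7 to 8 is good, hard stop at 10) and keep it down while turning anticlockwise from above. Past 47 degrees it is free; it lifts straight off between 50 and 85 (67 is best); a stop at about 88. Clockwise is blocked.
- plug (a joint): Sprung grey plug in the jar's mouth that pushes the cap up into its notches, m: 0 with the cap locked, -0.010 pushed fully down, +0.004 with the cap off. The push needed is 5.6 N at 0 and grows by 0.7 N per mm, about 11 N at 7.5 mm down.
- cap_center (a point): Centre of the loose red cap (about 150 g) on its axis, 30 mm above its skirt's lower edge; locked, 183 mm above the table. Round skirt 68 mm across, 29 mm high; on top a round ribbed grip 40 mm across and 30 mm high (29 to 59 mm above the lower edge), to be pinched from above in any direction; it slips in the fingers if forced. 2 mm of sideways play on the neck. z up.
- cap_dot (a point): White dot on top of the cap's ear on the +x side, 41 mm from the axis, 29 mm above the skirt's lower edge; shows how far the cap is turned. Two ears 16 mm wide stand out of the skirt along the cap's x axis, both ways, to 50 mm from its axis, from 6 to 29 mm above the lower edge: from above the cap is a disc with two ears, 100 mm tip to tip.
- dish_floor (a point): Centre of the inner floor of the blue cap dish, 6 mm above the table; loose, 0.5 kg. Round bowl 78 mm inside with two slots 28 mm wide along its x axis, both ways, to 58 mm from the centre; walls 4 mm, rim 22 mm above the floor. Nested, either way round, the skirt stands on the floor (cap_center 30 mm above this point), ears in the slots; turned wrongly, the ears land on the rim.
- wash_center (a point): Bystander: white wash bottle with red top and spout, 68 mm across, 190 mm high, loose; point on its axis 90 mm above its underside.
- reagent_center (a point): Bystander: small amber bottle with black cap, 60 mm across, 130 mm high, loose; point at its centre.
- beaker_center (a point): Bystander: glass beaker, 72 mm across, 85 mm high, loose; point at its centre.
Not all that is in view belongs to the job. What is shaped like the jar but green, purple or yellow is not meant.

How it is judged:
By the outcome, as a careful person would: the job done as asked, in the order asked, and still so for the second after the job is handed in, with the robot touching nothing.
It also fails if it takes over 45 s, if anything falls off the work surface, if the arm or the gripper's body presses on something with over 40 N, if the wrist force passes 120 N, or if a joint passes its speed limit or range.

## Working session

There is one attempt and no reset: what is moved stays moved. The work goes in short steps, Python scripts to look and compute and a tool call to move; the robot and the scene stay as the last step left them, time stands still between calls to the robot, and variables do not carry over. Pictures are saved under pics/ and viewed, at most 10 in all, crops included, and the job is handed in when it is done.

Besides the shell and the picture viewer there is one more tool, called as a command line: name --argument value ..., lists and objects as JSON in quotes. carry_out: Moves the arm, as the interface text tells. Its arguments: {"type":"object","properties":{"rows":{"type":"array"}},"required":["rows"]}

```bash
mkdir -p pics; ls; cat > h.py <<'E'
import numpy as np, cv2
from plant import robot
def save(p,n): cv2.imwrite('pics/'+n+'.png', p['color'][:,:,::-1])
def proj(p,X):
    c=p['extrinsics']@np.r_[X,1]; return np.array([p['cx']+p['fx']*c[0]/-c[2], p['cy']+p['fy']*-c[1]/-c[2]])
def ray(p,uv,z):
    E=p['extrinsics'];R=E[:3,:3];t=E[:3,3];o=-R.T@t
    d=R.T@np.array([(uv[0]-p['cx'])/p['fx'],-(uv[1]-p['cy'])/p['fy'],-1]); return o+d*(z-o[2])/d[2]
E
python3 - <<'E'
from h import *
for n in ['scene','top']:
    p=robot.read_camera(n); save(p,n+'0'); print(n,{k:v for k,v in p.items() if k!='color'})
    for k in ['jar_mouth','cap_center','cap_dot','dish_floor','wash_center','reagent_center','beaker_center','jar']:
        print(k,[(np.round(d['centre'],3),round(d['score'],2),proj(p,d['centre']).round()) for d in robot.landmark_of(p,k)[:3]])
print(robot.state())
E
```

```text
pics
scene {'fx': 363.7622364313698, 'fy': 363.7622364313698, 'cx': 318.3502823268105, 'cy': 203.29787393039254, 'extrinsics': array([[ 0.65897254,  0.75209753,  0.01022211, -0.39115701],
       [-0.58919441,  0.50769703,  0.62856477,  0.25884175],
       [ 0.46755228, -0.42022973,  0.77769007, -1.51062873],
       [ 0.        ,  0.        ,  0.        ,  1.        ]]), 'shot': 1}
jar_mouth [(array([0.406, 0.034, 0.166]), 0.8, array([289., 161.])), (array([ 0.341, -0.173,  0.164]), 0.76, array([225., 180.])), (array([ 0.559, -0.168,  0.166]), 0.71, array([267., 221.]))]
cap_center [(array([ 0.559, -0.169,  0.18 ]), 0.74, array([267., 218.]))]
cap_dot [(array([ 0.598, -0.193,  0.182]), 0.82, array([268., 231.]))]
dish_floor [(array([0.537, 0.204, 0.005]), 0.68, array([350., 190.]))]
wash_center [(array([ 0.519, -0.461,  0.094]), 0.68, array([175., 284.]))]
reagent_center [(array([0.522, 0.449, 0.062]), 0.88, array([394., 147.]))]
beaker_center [(array([0.777, 0.061, 0.046]), 0.77, array([372., 248.]))]
jar [(array([ 0.406,  0.034, -0.003]), 0.97, array([292., 194.])), (array([ 0.56 , 
[... 1471 characters left out ...]
   1.25740902e+00, -2.00056320e-02]), 'joint_velocities': array([ 0.00103066, -0.00076599, -0.0002258 ,  0.00097779, -0.00163672,
       -0.00022403]), 'tau': array([ 1.01823643e-03, -4.15402150e+01, -2.34423208e+01, -3.50951302e-05,
        1.91260146e-04,  9.51090385e-06]), 'ee_pos': array([0.20943589, 0.53552929, 0.25634875]), 'eef_rot': array([[-9.31310164e-01,  3.64227095e-01,  2.92391046e-05],
       [ 3.64227096e-01,  9.31310158e-01,  1.11407000e-04],
       [ 1.33467730e-05,  1.14404146e-04, -9.99999993e-01]]), 'ft_force': array([0.07381623, 0.6087063 , 0.19587965]), 'ft_torque': array([-0.0363591 ,  0.01527918, -0.01131747]), 'grasp_force': 0.0, 'gripper_width': 0.08529933126927776}
```

```bash
python3 - <<'E'
import cv2
t=cv2.imread('pics/top0.png');cv2.imwrite('pics/topc.png',cv2.resize(t[100:320,130:500],(740,440)))
E
```

```text
(no output)
```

View pics/topc.png

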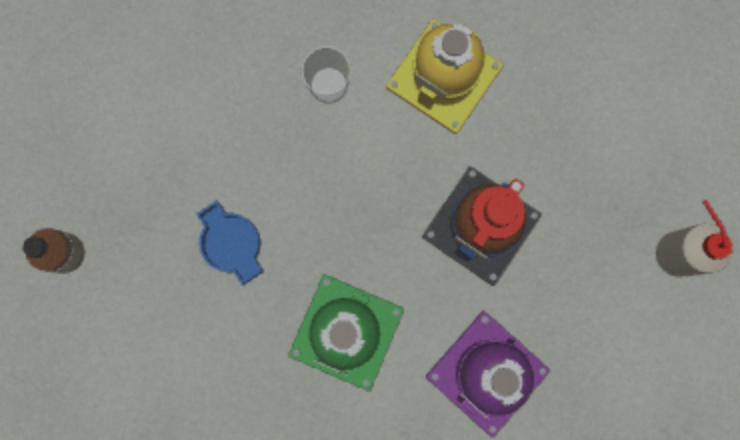

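View pics/scene0.png

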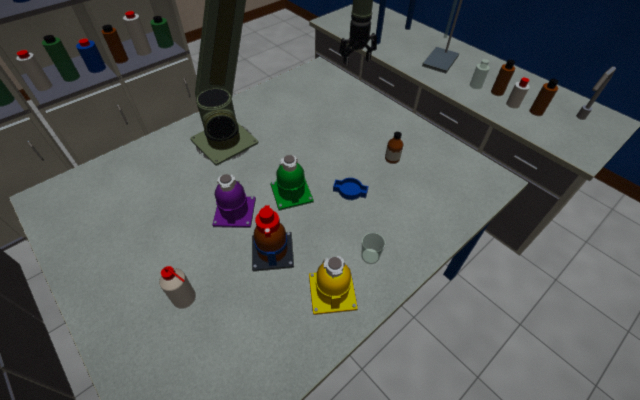

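The scene view shows the amber jar with its red cap at (268,220), and its dot side is toward the camera. The top crop puts the dot at upper right, so the cap is at about -34°. The dish's ears run from upper left to lower right, at about +32°. I'll measure the dish axis more carefully and move towards the jar.

```bash
cat >> h.py <<'E'
def dish(p):
    m=robot.trace(p,'dish_floor')[0]['mask'].astype(np.uint8)
    c=max(cv2.findContours(m,0,2)[0],key=cv2.contourArea)[:,0]
    P=np.array([ray(p,x,.028)[:2] for x in c]); 
    M=cv2.moments(P.astype(np.float32).reshape(-1,1,2)*1000); 
    a=.5*np.arctan2(2*M['mu11'],M['mu20']-M['mu02'])
    return np.array([M['m10'],M['m01']])/M['m00'], np.degrees(a)
E
python3 - <<'E'
from h import *
print(robot.tcp_to_tips)
for n in ['scene','top']:
    p=robot.read_camera(n); print(dish(p))
    c,d=[robot.landmark_of(p,k)[0]['centre'] for k in('cap_center','cap_dot')]
    print(c,d,np.degrees(np.arctan2(*(d-c)[[1,0]])))
E
```

```text
0.025
(array([544.188298  , 195.26769187]), np.float64(35.30586708126195))Traceback (most recent call last):
  File "<stdin>", line 6, in <module>
TypeError: unsupported operand type(s) for -: 'list' and 'list'
```

carry_out --rows '[{"wz": 0.15, "dz": -0.01, "grip": 1}, {"wz": 0.15, "dz": -0.01, "grip": 1}, {"wz": 0.15, "dz": -0.01, "grip": 1}, {"wz": 0.15, "dz": -0.01, "grip": 1}, {"wz": 0.15, "dz": -0.01, "grip": 1}, {"wz": 0.15, "dz": -0.01, "grip": 1}, {"wz": 0.15, "dz": -0.01, "grip": 1}, {"wz": 0.147, "dz": -0.01, "grip": 1}, {"grip": 1}]'

```text
$.rows[0]: bad value
```

carry_out --rows '[{"wx": 0, "wy": 0, "wz": 0.149, "dx": 0, "dy": 0, "dz": -0.01, "grip": 1.0}, {"wx": 0, "wy": 0, "wz": 0.149, "dx": 0, "dy": 0, "dz": -0.01, "grip": 1.0}, {"wx": 0, "wy": 0, "wz": 0.149, "dx": 0, "dy": 0, "dz": -0.01, "grip": 1.0}, {"wx": 0, "wy": 0, "wz": 0.149, "dx": 0, "dy": 0, "dz": -0.01, "grip": 1.0}, {"wx": 0, "wy": 0, "wz": 0.149, "dx": 0, "dy": 0, "dz": -0.01, "grip": 1.0}, {"wx": 0, "wy": 0, "wz": 0.149, "dx": 0, "dy": 0, "dz": -0.01, "grip": 1.0}, {"wx": 0, "wy": 0, "wz": 0.149, "dx": 0, "dy": 0, "dz": -0.01, "grip": 1.0}, {"wx": 0, "wy": 0, "wz": 0.149, "dx": 0, "dy": 0, "dz": -0.01, "grip": 1.0}]'

```text
clock: 1.9
ee_pos: [0.2094, 0.5355, 0.3368]
eef_rot: [[0.0, 1.0, 0.0], [1.0, -0.0, 0.0], [0.0, 0.0, -1.0]]
ft_force: [0.3, -0.1, -0.3]
gripper_width: 0.0855
grasp_force: 0.0
```

```bash
sed -i 's/M\[.m00.\], np/M["m00"]\/1000, np/' h.py; python3 - <<'E'
from h import *
for n in ['scene','top']:
    p=robot.read_camera(n); print(dish(p))
    c,d=[np.array(robot.landmark_of(p,k)[0]['centre']) for k in('cap_center','cap_dot')]
    print(c,d,np.degrees(np.arctan2(*(d-c)[[1,0]])))
E
```

```text
(array([0.54455359, 0.19556991]), np.float64(26.300889869275107))
[ 0.5592 -0.169   0.1812] [ 0.5977 -0.1913  0.1817] -30.08031414428514
(array([0.53474607, 0.19987235]), np.float64(32.89939081213951))
[ 0.5582 -0.1711  0.186 ] [ 0.5955 -0.1914  0.1837] -28.55662038514457
```

carry_out --rows '[{"wx": 0, "wy": 0, "wz": 0, "dx": -0.044, "dy": 0.022, "dz": 0, "grip": 1.0}, {"wx": 0, "wy": 0, "wz": 0, "dx": -0.044, "dy": 0.022, "dz": 0, "grip": 1.0}, {"wx": 0, "wy": 0, "wz": 0, "dx": -0.044, "dy": 0.022, "dz": 0, "grip": 1.0}, {"wx": 0, "wy": 0, "wz": 0, "dx": -0.044, "dy": 0.022, "dz": 0, "grip": 1.0}, {"wx": 0, "wy": 0, "wz": 0, "dx": -0.044, "dy": 0.022, "dz": 0, "grip": 1.0}, {"wx": 0, "wy": 0, "wz": 0, "dx": -0.044, "dy": 0.022, "dz": 0, "grip": 1.0}, {"wx": 0, "wy": 0, "wz": 0, "dx": -0.044, "dy": 0.022, "dz": 0, "grip": 1.0}, {"wx": 0, "wy": 0, "wz": 0, "dx": -0.044, "dy": 0.022, "dz": 0, "grip": 1.0}, {"wx": 0, "wy": 0, "wz": 0, "dx": -0.044, "dy": 0.022, "dz": 0, "grip": 1.0}, {"wx": 0, "wy": 0, "wz": 0, "dx": -0.044, "dy": 0.022, "dz": 0, "grip": 1.0}]'

```text
clock: 3.3
ee_pos: [0.4324, 0.0949, 0.3363]
eef_rot: [[-0.007, 1.0, 0.0], [1.0, 0.007, 0.0], [0.0, 0.0, -1.0]]
ft_force: [0.1, -0.2, 0.0]
gripper_width: 0.0854
grasp_force: 0.0
```

```bash
cat > look.py <<'E'
import sys
from h import *
n=sys.argv[1]; p=robot.read_camera('wrist'); save(p,n)
for k in sys.argv[2:]: print(k,[(np.round(d['centre'],4),round(d['score'],2),proj(p,d['centre']).round()) for d in robot.landmark_of(p,k)[:2]])
try: print(dish(p))
except Exception as e: print(e)
print(robot.state()['ee_pos'])
E
python3 look.py w1 cap_center cap_dot dish_floor jar
```

```text
cap_center []
cap_dot []
dish_floor [(array([0.5385, 0.2009, 0.0038]), 0.77, array([403.,  62.]))]
jar [(array([ 3.420e-01, -1.743e-01, -2.000e-04]), 0.86, array([250., 331.])), (array([ 0.7888, -0.1211, -0.0019]), 0.8, array([556., 300.]))]
(array([0.53514483, 0.20122855]), np.float64(31.776265845550885))
[0.43156922 0.09758659 0.33610608]
```

carry_out --rows '[{"wx": 0, "wy": 0, "wz": 0, "dx": -0.044, "dy": 0.021, "dz": 0, "grip": 1.0}, {"wx": 0, "wy": 0, "wz": 0, "dx": -0.044, "dy": 0.021, "dz": 0, "grip": 1.0}, {"wx": 0, "wy": 0, "wz": 0, "dx": -0.044, "dy": 0.021, "dz": 0, "grip": 1.0}, {"wx": 0, "wy": 0, "wz": 0, "dx": -0.044, "dy": 0.021, "dz": 0, "grip": 1.0}, {"wx": 0, "wy": 0, "wz": 0, "dx": -0.044, "dy": 0.021, "dz": 0, "grip": 1.0}, {"wx": 0, "wy": 0, "wz": 0, "dx": -0.044, "dy": 0.021, "dz": 0, "grip": 1.0}, {"wx": 0, "wy": 0, "wz": 0, "dx": 0, "dy": 0, "dz": 0, "grip": 1.0}, {"wx": 0, "wy": 0, "wz": 0, "dx": 0, "dy": 0, "dz": 0, "grip": 1.0}]'

```text
clock: 4.4
ee_pos: [0.56, -0.1651, 0.3355]
eef_rot: [[-0.007, 1.0, -0.002], [1.0, 0.007, 0.001], [0.001, -0.002, -1.0]]
ft_force: [0.5, 0.8, -0.5]
gripper_width: 0.0854
grasp_force: 0.0
```

```bash
python3 look.py w2 cap_center cap_dot jar jar_mouth
```

```text
cap_center [(array([ 0.5645, -0.1686,  0.1852]), 0.64, array([318., 193.])), (array([ 0.56  , -0.1716, -0.0016]), 0.4, array([312., 156.]))]
cap_dot [(array([ 0.5942, -0.1911,  0.1804]), 0.85, array([354., 219.]))]
jar [(array([ 0.5615, -0.1737,  0.0023]), 0.75, array([313., 158.])), (array([ 0.7871, -0.1193, -0.0035]), 0.75, array([495., 116.]))]
jar_mouth [(array([ 0.7879, -0.1168,  0.1682]), 0.69, array([604., 126.])), (array([ 0.3437, -0.1753,  0.1677]), 0.62, array([ 52., 194.]))]
list index out of range
[ 0.55937367 -0.16490168  0.33686164]
```

View pics/w2.png

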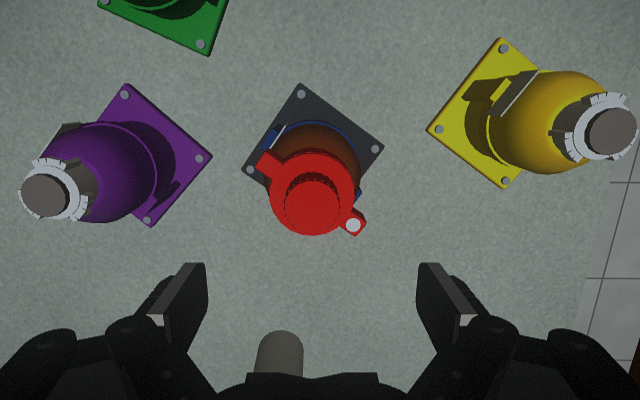

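The wrist view shows the cap's skirt centred near (312,194) and its grip top at about (312,205). The dot is at (354,225), the far ear at (268,163), and the jar is clear below the open fingers.

```bash
python3 - <<'E'
from h import *
p=robot.read_camera('wrist'); i=p['color'].astype(int)
m=((i[:,:,0]>120)&(i[:,:,1]<90)&(i[:,:,2]<90)).astype(np.uint8)
m[:140]=0;m[245:]=0;m[:,:240]=0;m[:,380:]=0
d=ray(p,(353.5,225),.182);print('dot',d)
c=max(cv2.findContours(m,0,2)[0],key=cv2.contourArea)[:,0]
P=np.array([ray(p,x,.182)[:2] for x in c])
# side-on skirt edges: fit circle radius 34 robustly
from scipy.optimize import least_squares
for sel in (slice(None),):
    r=least_squares(lambda v:np.hypot(*(P-v[:2]).T)-.034,[.56,-.169],loss='soft_l1',f_scale=.001);print('skirt',r.x)
q=P[np.hypot(*(P-r.x).T)>.040];print('ear pts',q.mean(0),len(q))
for s in(1,-1):
    e=q[(q-r.x)[:,0]*s>0].mean(0)-r.x;print(np.degrees(np.arctan2(e[1],e[0])),np.linalg.norm(e))
e=d[:2]-r.x;print('dot ang',np.degrees(np.arctan2(e[1],e[0])),np.linalg.norm(e))
print('griptop',ray(p,(312,205),.212))
e=robot.state();print(e['ee_pos'],e['eef_rot'].round(4))
for n in('top','scene'):
    p=robot.read_camera(n);d=dish(p);print(d)
E
```

```text
dot [ 0.59346335 -0.196347    0.182     ]
skirt [ 0.55928215 -0.1711522 ]
ear pts [ 0.55668243 -0.16898261] 45
-35.149351281507414 0.046006684416299334
144.21117213952311 0.04658636493602382
dot ang -36.39374737041949 0.042463309676876795
griptop [ 0.55941295 -0.17000156  0.212     ]
[ 0.55941729 -0.16518636  0.33680223] [[-7.7e-03  1.0e+00  6.0e-04]
 [ 1.0e+00  7.7e-03 -0.0e+00]
 [-0.0e+00  6.0e-04 -1.0e+00]]
(array([0.53447151, 0.20061554]), np.float64(34.03818989582522))
(array([0.54545695, 0.19716687]), np.float64(28.25306728953438))
```

carry_out --rows '[{"wx": 0, "wy": 0, "wz": 0, "dx": -0.005, "dy": 0, "dz": 0.03, "grip": 1.0}, {"wx": 0, "wy": 0, "wz": 0, "dx": 0, "dy": 0, "dz": 0.03, "grip": 1.0}, {"wx": 0, "wy": 0, "wz": 0, "dx": 0, "dy": 0, "dz": 0.03, "grip": 1.0}, {"wx": 0, "wy": 0, "wz": 0, "dx": 0, "dy": 0, "dz": 0.025, "grip": 1.0}, {"wx": 0, "wy": 0, "wz": 0, "dx": 0, "dy": 0, "dz": 0.012, "grip": 1.0}, {"wx": 0, "wy": 0, "wz": 0, "dx": 0, "dy": 0, "dz": 0, "grip": 1.0}, {"wx": 0, "wy": 0, "wz": 0, "dx": 0, "dy": 0, "dz": 0, "grip": 1.0}]'

```text
clock: 5.65
ee_pos: [0.5603, -0.1716, 0.2104]
eef_rot: [[-0.006, 1.0, 0.002], [1.0, 0.006, -0.0], [-0.001, 0.002, -1.0]]
ft_force: [0.1, -0.3, -0.0]
gripper_width: 0.0856
grasp_force: 0.0
```

carry_out --rows '[{"wx": 0, "wy": 0, "wz": 0, "dx": 0, "dy": 0, "dz": 0, "grip": 0.0}, {"wx": 0, "wy": 0, "wz": 0, "dx": 0, "dy": 0, "dz": 0, "grip": 0.0}, {"wx": 0, "wy": 0, "wz": 0, "dx": 0, "dy": 0, "dz": 0, "grip": 0.0}, {"wx": 0, "wy": 0, "wz": 0, "dx": 0, "dy": 0, "dz": 0, "grip": 0.0}, {"wx": 0, "wy": 0, "wz": 0, "dx": 0, "dy": 0, "dz": 0, "grip": 0.0}, {"wx": 0, "wy": 0, "wz": 0, "dx": 0, "dy": 0, "dz": 0, "grip": 0.0}]'

```text
clock: 6.25
ee_pos: [0.5599, -0.1715, 0.21]
eef_rot: [[-0.006, 1.0, 0.001], [1.0, 0.006, -0.0], [-0.0, 0.001, -1.0]]
ft_force: [-0.8, -1.5, 4.1]
gripper_width: 0.0386
grasp_force: 59.6
```

carry_out --rows '[{"wx": 0, "wy": 0, "wz": 0, "dx": 0, "dy": 0, "dz": 0.003, "grip": 0.0}, {"wx": 0, "wy": 0, "wz": 0, "dx": 0, "dy": 0, "dz": 0.003, "grip": 0.0}, {"wx": 0, "wy": 0, "wz": 0, "dx": 0, "dy": 0, "dz": 0.0015, "grip": 0.0}, {"wx": 0, "wy": 0, "wz": 0, "dx": 0, "dy": 0, "dz": 0, "grip": 0.0}, {"wx": 0, "wy": 0, "wz": 0, "dx": 0, "dy": 0, "dz": 0, "grip": 0.0}]'

```text
clock: 6.75
ee_pos: [0.5599, -0.1715, 0.2031]
eef_rot: [[-0.006, 1.0, 0.001], [1.0, 0.006, -0.0], [-0.0, 0.001, -1.0]]
ft_force: [-2.7, 0.2, 9.4]
gripper_width: 0.0384
grasp_force: 60.1
```

carry_out --rows '[{"wx": 0, "wy": 0, "wz": -0.05, "dx": 0, "dy": 0, "dz": 0.0005, "grip": 0.0}, {"wx": 0, "wy": 0, "wz": -0.08, "dx": 0, "dy": 0, "dz": 0, "grip": 0.0}, {"wx": 0, "wy": 0, "wz": -0.08, "dx": 0, "dy": 0, "dz": 0, "grip": 0.0}, {"wx": 0, "wy": 0, "wz": -0.08, "dx": 0, "dy": 0, "dz": 0, "grip": 0.0}, {"wx": 0, "wy": 0, "wz": -0.08, "dx": 0, "dy": 0, "dz": 0, "grip": 0.0}]'

```text
clock: 7.25
ee_pos: [0.5609, -0.1715, 0.203]
eef_rot: [[-0.37, 0.929, 0.004], [0.929, 0.37, -0.001], [-0.002, 0.004, -1.0]]
ft_force: [-0.5, 0.5, 8.5]
gripper_width: 0.0391
grasp_force: 60.4
```

```bash
cat > cap.py <<'E'
import sys
from h import *
z=float(sys.argv[1]); s=robot.state(); print(s['ee_pos'],s['ft_force'],s['ft_torque'])
for n in ('wrist','top','scene'):
    p=robot.read_camera(n)
    if n==sys.argv[2]: save(p,sys.argv[3])
    for k in('cap_center','cap_dot'):
        for r in robot.landmark_of(p,k)[:1]:
            c=ray(p,proj(p,r['centre']),z); e=c[:2]-s['ee_pos'][:2]
            print(n,k,np.round(r['centre'],4),round(r['score'],2),'at z',c[:2].round(4),'ang/TCP',np.degrees(np.arctan2(e[1],e[0])).round(1),np.linalg.norm(e).round(4))
E
python3 cap.py 0.175 wrist w3
```

```text
[ 0.56094038 -0.17154634  0.20303478] [-0.5070373   0.5420537   8.51842333] [ 0.1232393   0.04389909 -0.07458864]
top cap_center [ 0.5583 -0.1689  0.1801] 0.48 at z [ 0.5589 -0.1696] ang/TCP 137.4 0.0028
scene cap_center [ 0.5566 -0.1715  0.1737] 0.73 at z [ 0.5575 -0.172 ] ang/TCP -173.2 0.0035
scene cap_dot [ 0.6039 -0.1813  0.1728] 0.66 at z [ 0.6052 -0.1821] ang/TCP -13.3 0.0455
```

carry_out --rows '[{"wx": 0, "wy": 0, "wz": -0.08, "dx": 0, "dy": 0, "dz": 0.0005, "grip": 0.0}, {"wx": 0, "wy": 0, "wz": -0.08, "dx": 0, "dy": 0, "dz": 0, "grip": 0.0}, {"wx": 0, "wy": 0, "wz": -0.08, "dx": 0, "dy": 0, "dz": 0, "grip": 0.0}, {"wx": 0, "wy": 0, "wz": -0.08, "dx": 0, "dy": 0, "dz": 0, "grip": 0.0}, {"wx": 0, "wy": 0, "wz": -0.08, "dx": 0, "dy": 0, "dz": 0, "grip": 0.0}, {"wx": 0, "wy": 0, "wz": -0.08, "dx": 0, "dy": 0, "dz": 0, "grip": 0.0}, {"wx": 0, "wy": 0, "wz": -0.08, "dx": 0, "dy": 0, "dz": 0, "grip": 0.0}, {"wx": 0, "wy": 0, "wz": -0.08, "dx": 0, "dy": 0, "dz": 0, "grip": 0.0}, {"wx": 0, "wy": 0, "wz": -0.08, "dx": 0, "dy": 0, "dz": 0, "grip": 0.0}, {"wx": 0, "wy": 0, "wz": -0.08, "dx": 0, "dy": 0, "dz": 0, "grip": 0.0}]'

```text
clock: 8.7
ee_pos: [0.5613, -0.1716, 0.2027]
eef_rot: [[-0.924, 0.382, 0.005], [0.382, 0.924, -0.001], [-0.005, 0.001, -1.0]]
ft_force: [1.0, 1.0, 7.9]
gripper_width: 0.0383
grasp_force: 60.5
```

```bash
python3 cap.py 0.175 scene s3; python3 -c "
import cv2
t=cv2.imread('pics/s3.png');cv2.imwrite('pics/s3c.png',cv2.resize(t[160:280,200:340],(700,600),interpolation=2))"
```

```text
[ 0.56126779 -0.17155852  0.20269977] [0.97397388 0.96484652 7.91870143] [ 0.15330714 -0.07638457 -0.07527455]
top cap_center [ 0.557  -0.1718  0.1766] 0.47 at z [ 0.5572 -0.172 ] ang/TCP -173.3 0.0041
scene cap_center [ 0.5536 -0.1758  0.1739] 0.76 at z [ 0.5543 -0.1762] ang/TCP -146.3 0.0083
scene cap_dot [ 0.6003 -0.151   0.1722] 0.84 at z [ 0.602  -0.1521] ang/TCP 25.6 0.0452
```

View pics/s3c.png

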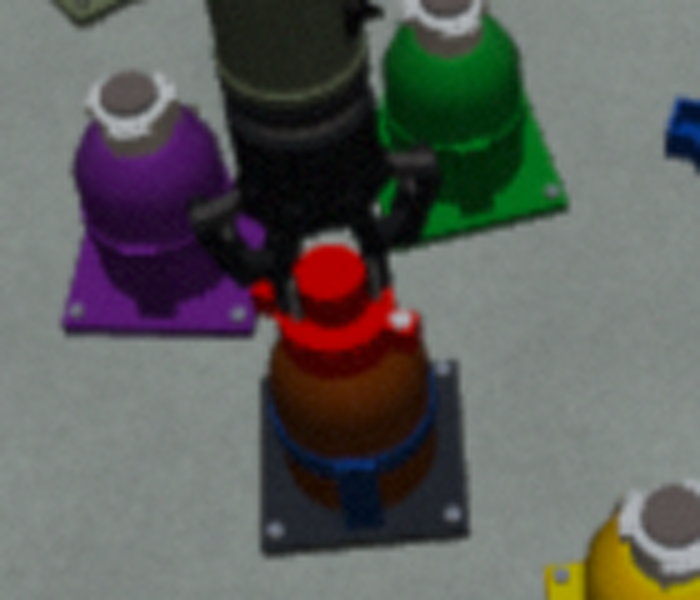

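```bash
python3 - <<'E'
from h import *
p=robot.read_camera('scene');i=p['color'].astype(int)
w=i[205:240,265:300].min(2);y,x=np.nonzero(w>130);print(len(x),x.mean()+265,y.mean()+205)
d=ray(p,(x.mean()+265,y.mean()+205),.1745);print(d)
for c in((.5593,-.170),(.5613,-.1716)): e=d[:2]-c;print(np.degrees(np.arctan2(e[1],e[0])),np.linalg.norm(e))
E
```

```text
159 289.4025157232704 218.30817610062894
[ 0.59799056 -0.11692758  0.1745    ]
53.907410327404854 0.06567831952620919
56.13451019796748 0.06584277603185967
```

```bash
python3 - <<'E'
from h import *
p=robot.read_camera('scene')
d=ray(p,(280.2,223.4),.1745);print(d)
for c in((.5593,-.170),(.5613,-.1716)): e=d[:2]-c;print(np.degrees(np.arctan2(e[1],e[0])),np.linalg.norm(e))
E
```

```text
[ 0.59504968 -0.14791722  0.1745    ]
31.703862268605256 0.04202010273931143
35.058056827912395 0.04123002803639057
```

carry_out --rows '[{"wx": 0, "wy": 0, "wz": 0, "dx": 0, "dy": 0, "dz": -0.004, "grip": 0.0}, {"wx": 0, "wy": 0, "wz": 0, "dx": 0, "dy": 0, "dz": -0.005, "grip": 0.0}, {"wx": 0, "wy": 0, "wz": 0, "dx": 0, "dy": 0, "dz": -0.006, "grip": 0.0}, {"wx": 0, "wy": 0, "wz": 0, "dx": 0, "dy": 0, "dz": -0.008, "grip": 0.0}, {"wx": 0, "wy": 0, "wz": 0, "dx": 0, "dy": 0, "dz": -0.01, "grip": 0.0}, {"wx": 0, "wy": 0, "wz": 0, "dx": 0, "dy": 0, "dz": -0.012, "grip": 0.0}, {"wx": 0, "wy": 0, "wz": 0, "dx": 0, "dy": 0, "dz": -0.015, "grip": 0.0}, {"wx": 0, "wy": 0, "wz": 0, "dx": 0, "dy": 0, "dz": -0.02, "grip": 0.0}, {"wx": 0, "wy": 0, "wz": 0, "dx": 0, "dy": 0, "dz": -0.02, "grip": 0.0}, {"wx": 0, "wy": 0, "wz": 0, "dx": 0, "dy": 0, "dz": 0, "grip": 0.0}]'

```text
clock: 10.25
ee_pos: [0.5606, -0.1719, 0.3042]
eef_rot: [[-0.923, 0.385, 0.006], [0.385, 0.923, -0.002], [-0.006, 0.0, -1.0]]
ft_force: [0.4, 0.2, -1.5]
gripper_width: 0.0386
grasp_force: 60.6
```

```bash
python3 cap.py 0.275 scene s4; python3 -c "
import cv2
t=cv2.imread('pics/s4.png');cv2.imwrite('pics/s4c.png',cv2.resize(t[120:280,200:400],(750,600),interpolation=2))"
```

```text
[ 0.56059078 -0.17191169  0.30418658] [ 0.35446403  0.19377049 -1.50597507] [ 0.01042378 -0.08018788 -0.01160716]
top cap_center [ 0.5536 -0.1704  0.2756] 0.55 at z [ 0.5537 -0.1705] ang/TCP 168.4 0.0071
top cap_dot [ 0.5523 -0.17    0.2786] 0.37 at z [ 0.5527 -0.1706] ang/TCP 170.4 0.008
scene cap_center [ 0.5555 -0.171   0.2683] 0.62 at z [ 0.5605 -0.1737] ang/TCP -92.0 0.0018
scene cap_dot [ 0.5967 -0.1474  0.2676] 0.67 at z [ 0.6018 -0.1506] ang/TCP 27.3 0.0464
```

View pics/s4c.png

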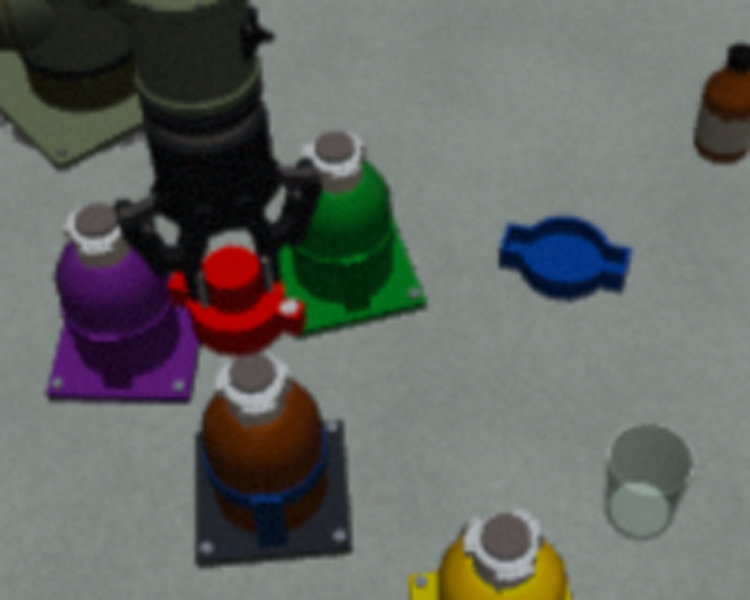

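The cap is off. It hangs level in the crop, centred near (238,300) with its dot at (290,307), and the bare neck shows below it. Moving over the dish.

carry_out --rows '[{"wx": 0, "wy": 0, "wz": 0, "dx": 0.0085, "dy": 0.017, "dz": 0, "grip": 0.0}, {"wx": 0, "wy": 0, "wz": 0, "dx": 0.0167, "dy": 0.0335, "dz": 0, "grip": 0.0}, {"wx": 0, "wy": 0, "wz": 0, "dx": 0.0167, "dy": 0.0335, "dz": 0, "grip": 0.0}, {"wx": 0, "wy": 0, "wz": 0, "dx": 0.0167, "dy": 0.0335, "dz": 0, "grip": 0.0}, {"wx": 0, "wy": 0, "wz": 0, "dx": 0.0167, "dy": 0.0335, "dz": 0, "grip": 0.0}, {"wx": 0, "wy": 0, "wz": 0, "dx": 0.0167, "dy": 0.0335, "dz": 0, "grip": 0.0}, {"wx": 0, "wy": 0, "wz": 0, "dx": 0.0167, "dy": 0.0335, "dz": 0, "grip": 0.0}, {"wx": 0, "wy": 0, "wz": 0, "dx": 0.0167, "dy": 0.0335, "dz": 0, "grip": 0.0}, {"wx": 0, "wy": 0, "wz": 0, "dx": 0.0167, "dy": 0.0335, "dz": 0, "grip": 0.0}, {"wx": 0, "wy": 0, "wz": 0, "dx": 0.0167, "dy": 0.0335, "dz": 0, "grip": 0.0}, {"wx": 0, "wy": 0, "wz": 0, "dx": 0.0085, "dy": 0.017, "dz": 0, "grip": 0.0}, {"wx": 0, "wy": 0, "wz": 0, "dx": 0, "dy": 0, "dz": 0, "grip": 0.0}]'

```text
clock: 11.9
ee_pos: [0.5339, 0.2051, 0.3003]
eef_rot: [[-0.924, 0.381, -0.001], [0.381, 0.924, 0.001], [0.001, 0.0, -1.0]]
ft_force: [0.2, -0.2, -1.7]
gripper_width: 0.0386
grasp_force: 60.7
```

```bash
python3 cap.py 0.276 wrist w5; python3 look.py w6 dish_floor; python3 - <<'E'
from h import *
p=robot.read_camera('top');print(robot.landmark_of(p,'dish_floor')[:1])
p=robot.read_camera('scene');print(robot.landmark_of(p,'dish_floor')[:1])
save(p,'s5');print(robot.state()['eef_rot'].round(3))
E
```

```text
[0.53387866 0.20509396 0.30033145] [ 0.15665089 -0.16103386 -1.74597924] [-0.02748646 -0.02052892  0.02078643]
top cap_center [0.5291 0.2023 0.2783] 0.42 at z [0.5293 0.2028] ang/TCP -152.8 0.0051
scene cap_center [0.5318 0.2006 0.2711] 0.86 at z [0.5356 0.1962] ang/TCP -78.8 0.0091
scene cap_dot [0.5724 0.2241 0.2716] 0.93 at z [0.5756 0.22  ] ang/TCP 19.6 0.0443
dish_floor []
(array([0.52277256, 0.20396462]), np.float64(48.476987261044066))
[0.53435549 0.20227872 0.30087144]
[{'centre': [0.5385, 0.2024, 0.0093], 'score': 0.9}]
[{'centre': [0.5341, 0.2056, 0.008], 'score': 0.6}]
[[-0.923  0.385  0.   ]
 [ 0.385  0.923  0.   ]
 [-0.     0.    -1.   ]]
```

View pics/w6.png

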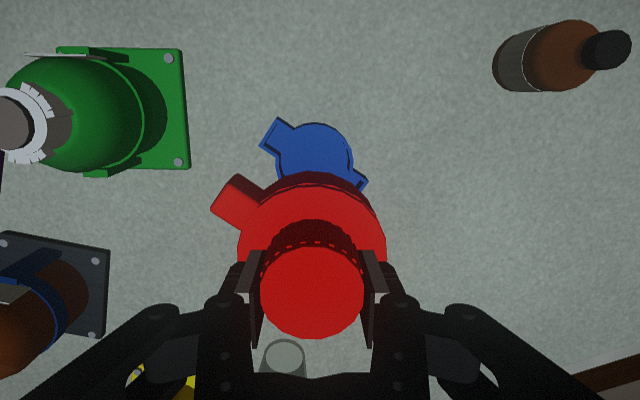

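The wrist view shows the cap's far ear tip with corners at (237,174) and (211,212). The dish is behind it, with slot corners at (277,118) and (260,146) and the other end at (367,182). The cap and dish outlines look roughly parallel.

```bash
python3 - <<'E'
from h import *
p=robot.read_camera('wrist');s=robot.state();z=s['ee_pos'][2]-.0282;print(s['ee_pos'],z)
i=p['color'].astype(int)
def ends(P,c):
    pass
m=((i[:,:,2]>i[:,:,0]+40)&(i[:,:,2]>60)).astype(np.uint8); m[:100]=0;m[210:]=0;m[:,:240]=0;m[:,390:]=0
c=max(cv2.findContours(m,0,2)[0],key=cv2.contourArea)
a=cv2.approxPolyDP(c,2,True)[:,0];print('blue',a.tolist())
r=((i[:,:,0]>110)&(i[:,:,1]<80)).astype(np.uint8);r[:160]=0;r[260:]=0;r[:,400:]=0
c2=max(cv2.findContours(r,0,2)[0],key=cv2.contourArea);print('red',cv2.approxPolyDP(c2,2.,True)[:,0].tolist())
f=lambda uv,z:ray(p,uv,z)[:2]
A=lambda v:np.degrees(np.arctan2(v[1],v[0]))
c0,c1=f((237,174),z),f((211,212),z);print('ear tip mid',(c0+c1)/2,'w',np.linalg.norm(c0-c1),'perp ang',A(c0-c1)-90)
d0,d1,d2=f((277,118),.028),f((260,146),.028),f((367,182),.028)
print('dish tip',d0,d1,(d0+d1)/2,'w',np.linalg.norm(d0-d1),A(d0-d1)-90,'other corner',d2,'long edge',A(d2-d0),np.linalg.norm(d2-d0))
save(p,'w7');cv2.imwrite('pics/w7c.png',cv2.resize(p['color'][100:260,190:400,::-1],(788,600),interpolation=2))
t=robot.read_camera('top');t0=cv2.imread('pics/top0.png')
i=t0.astype(int);m=((i[:,:,0]>i[:,:,2]+40)).astype(np.uint8);m[:180]=0;m[260:]=0;m[:,:220]=0;m[:,275:]=0
cc=max(cv2.findContours(m,0,2)[0],key=cv2.contourArea)[:,0];P=np.array([ray(t,x,.028)[:2] for x in cc])
print('top dish',cv2.minAreaRect((P*1000).astype(np.float32)))
E
```

```text
[0.53428614 0.20265299 0.30081099] 0.27261099157571617
blue [[274, 119], [258, 146], [275, 158], [277, 178], [280, 178], [278, 157], [262, 145], [265, 142], [279, 152], [284, 175], [303, 170], [331, 172], [354, 185], [360, 180], [363, 183], [359, 188], [361, 191], [367, 181], [351, 170], [350, 149], [336, 131], [315, 124], [292, 130]]
red [[210, 208], [213, 213], [242, 231], [237, 246], [238, 259], [246, 259], [250, 249], [266, 249], [271, 238], [282, 227], [302, 218], [330, 221], [350, 236], [357, 249], [373, 249], [377, 259], [386, 259], [384, 235], [376, 217], [373, 216], [374, 213], [364, 204], [339, 191], [322, 187], [299, 187], [274, 195], [260, 205], [227, 184]]
ear tip mid [0.48918635 0.17873832] w 0.020745549631687035 perp ang 31.216506775504698
dish tip [0.47568865 0.18468533] [0.49575683 0.15530364] [0.48572274 0.16999449] w 0.03558111346403031 34.33372013768715 other corner [0.5786947  0.24916673] long edge 32.04640861955354 0.12152406395843939
top dish ((534.98193359375, 202.58111572265625), (121.84374237060547, 85.47681427001953), 6.750861644744873)
```

View pics/w7c.png

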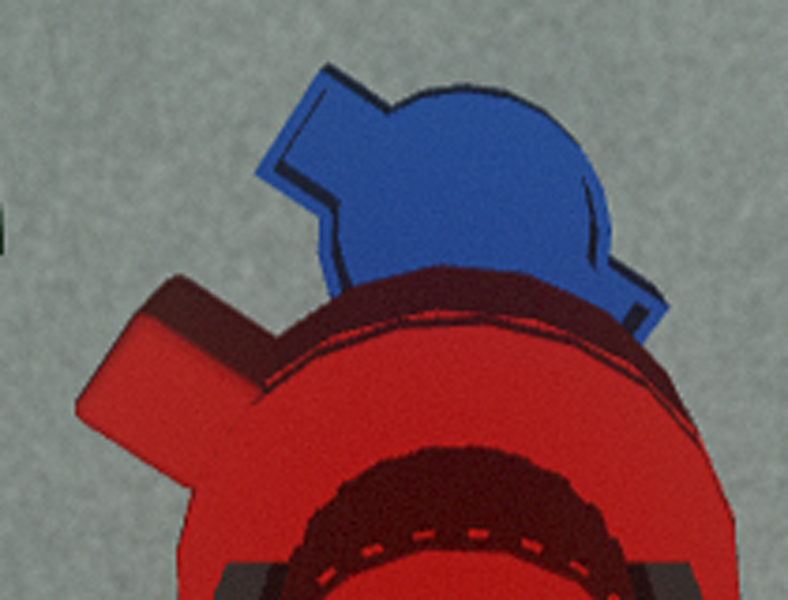

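```bash
python3 - <<'E'
from h import *
p=robot.read_camera('wrist');s=robot.state()['ee_pos'];R=robot.state()['eef_rot']
f=lambda x,y:ray(p,(190+x/3.752,100+y/3.75),s[2]-.0282)[:2]
A=lambda v:np.degrees(np.arctan2(v[1],v[0]))
a,b,c,d=f(140,313),f(77,407),f(265,385),f(193,485)
t=(a+b)/2;print(s,'w',np.linalg.norm(a-b),'angs',A(a-b)-90,A(c-a),A(d-b),'tip',t,'TCP-tip',A(s[:2]-t),np.linalg.norm(s[:2]-t))
# skirt arc top edge
P=np.array([f(*q) for q in((265,385),(320,350),(380,328),(450,318),(520,328),(600,360),(650,395),(695,440))])
from scipy.optimize import least_squares
print('skirt',least_squares(lambda v:np.hypot(*(P-v).T)-.034,s[:2]).x)
u=np.array([np.cos(np.radians(32)),np.sin(np.radians(32))]);C=t+.05*u;print('centre by tip',C)
print('tool shift to (.536,.202):',R.T@np.r_[np.array([.536,.202])-s[:2],0])
E
```

```text
[0.53427685 0.20267758 0.30081696] w 0.013676890667309143 angs 31.648148875666493 35.623153112780365 30.450993389100457 tip [0.4894776  0.17628712] TCP-tip 30.501598412564455 0.051994506257332554
skirt [0.53151595 0.2010516 ]
centre by tip [0.53188001 0.20278308]
tool shift to (.536,.202): [-1.85120860e-03  3.71648491e-05  1.45779134e-08]
```

carry_out --rows '[{"wx": 0, "wy": 0, "wz": 0, "dx": -0.0028, "dy": 0.0012, "dz": 0.02, "grip": 0.0}, {"wx": 0, "wy": 0, "wz": 0, "dx": 0, "dy": 0, "dz": 0.03, "grip": 0.0}, {"wx": 0, "wy": 0, "wz": 0, "dx": 0, "dy": 0, "dz": 0.03, "grip": 0.0}, {"wx": 0, "wy": 0, "wz": 0, "dx": 0, "dy": 0, "dz": 0.03, "grip": 0.0}, {"wx": 0, "wy": 0, "wz": 0, "dx": 0, "dy": 0, "dz": 0.03, "grip": 0.0}, {"wx": 0, "wy": 0, "wz": 0, "dx": 0, "dy": 0, "dz": 0.03, "grip": 0.0}, {"wx": 0, "wy": 0, "wz": 0, "dx": 0, "dy": 0, "dz": 0.02, "grip": 0.0}, {"wx": 0, "wy": 0, "wz": 0, "dx": 0, "dy": 0, "dz": 0.01, "grip": 0.0}, {"wx": 0, "wy": 0, "wz": 0, "dx": 0, "dy": 0, "dz": 0, "grip": 0.0}, {"wx": 0, "wy": 0, "wz": 0, "dx": 0, "dy": 0, "dz": 0, "grip": 0.0}]'

```text
clock: 13.85
ee_pos: [0.5381, 0.203, 0.1017]
eef_rot: [[-0.923, 0.385, 0.002], [0.385, 0.923, 0.001], [-0.001, 0.001, -1.0]]
ft_force: [-0.1, 0.1, -1.9]
gripper_width: 0.0383
grasp_force: 60.7
```

```bash
python3 - <<'E'
from h import *
p=robot.read_camera('wrist');q=robot.read_camera('scene')
a=p['color'][20:300,180:460];b=q['color'][145:225,310:390]
cv2.imwrite('pics/mix.png',np.hstack([cv2.resize(x,(400,400),interpolation=2) for x in(a,b)])[:,:,::-1])
print(robot.state()['ee_pos'])
E
```

```text
[0.53831246 0.20302959 0.10224217]
```

View pics/mix.png

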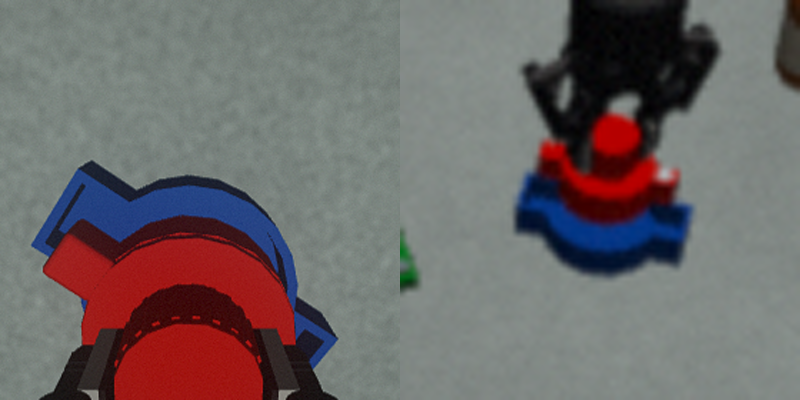

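```bash
python3 - <<'E'
from h import *
p=robot.read_camera('wrist');s=robot.state()['ee_pos']
f=lambda x,y,z:ray(p,(180+x*.7,20+y*.7),z)[:2]
A=lambda v:np.degrees(np.arctan2(v[1],v[0]))
z=s[2]-.0282
a,b,c,d=f(70,233,z),f(43,265,z),f(115,262,z),f(85,298,z)
print('ear',np.linalg.norm(a-b),A(a-b)-90,A(c-a),A(d-b)); th=np.radians(32); u=np.array([np.cos(th),np.sin(th)])
print('cap',(a+b)/2+.05*u)
P=np.array([f(x,y,z) for x,y in((115,262),(150,244),(190,235),(230,243),(265,265),(285,290),(296,315))])
from scipy.optimize import least_squares
print('skirt',least_squares(lambda v:np.hypot(*(P-v).T)-.034,s[:2]).x)
a,b,d=f(82,170,.028),f(32,245,.028),f(336,340,.028)
print('dish',np.linalg.norm(a-b),A(a-b)-90,'ctr',(a+b)/2+.062*u,'diag',(b+d)/2,np.linalg.norm(b-d))
a=f(92,160,.028);print('alt',np.linalg.norm(a-b),A(a-b)-90,(a+b)/2+.062*u,A(d-a),np.linalg.norm(d-a),s)
E
```

```text
ear 0.013218133037626372 25.797472869729603 32.53326662502567 25.804228563381308
cap [0.53536775 0.20381259]
skirt [0.53583415 0.20220809]
dish 0.03598254619400722 31.163066883925666 ctr [0.53850846 0.20120447] diag [0.53755882 0.20140531] 0.12866104156963676
alt 0.04129292954778319 29.777451448073194 [0.5375648 0.2037297] 30.14492333110893 0.12159011114362657 [0.53816267 0.20299006 0.1021795 ]
```

carry_out --rows '[{"wx": 0, "wy": 0, "wz": 0, "dx": -0.0016, "dy": 0, "dz": 0.008, "grip": 0.0}, {"wx": 0, "wy": 0, "wz": 0, "dx": 0, "dy": 0, "dz": 0.006, "grip": 0.0}, {"wx": 0, "wy": 0, "wz": 0, "dx": 0, "dy": 0, "dz": 0.006, "grip": 0.0}, {"wx": 0, "wy": 0, "wz": 0, "dx": 0, "dy": 0, "dz": 0.006, "grip": 0.0}, {"wx": 0, "wy": 0, "wz": 0, "dx": 0, "dy": 0, "dz": 0.005, "grip": 0.0}, {"wx": 0, "wy": 0, "wz": 0, "dx": 0, "dy": 0, "dz": 0.004, "grip": 0.0}, {"wx": 0, "wy": 0, "wz": 0, "dx": 0, "dy": 0, "dz": 0, "grip": 0.0}, {"wx": 0, "wy": 0, "wz": 0, "dx": 0, "dy": 0, "dz": 0, "grip": 0.0}]'

```text
clock: 14.8
ee_pos: [0.5389, 0.2021, 0.0658]
eef_rot: [[-0.923, 0.385, 0.0], [0.385, 0.923, 0.0], [-0.0, 0.0, -1.0]]
ft_force: [-0.1, 0.2, -1.1]
gripper_width: 0.0382
grasp_force: 60.7
```

carry_out --rows '[{"wx": 0, "wy": 0, "wz": 0, "dx": 0, "dy": 0, "dz": 0.0015, "grip": 0.0}, {"wx": 0, "wy": 0, "wz": 0, "dx": 0, "dy": 0, "dz": 0.001, "grip": 0.0}, {"wx": 0, "wy": 0, "wz": 0, "dx": 0, "dy": 0, "dz": 0.0005, "grip": 0.0}, {"wx": 0, "wy": 0, "wz": 0, "dx": 0, "dy": 0, "dz": 0, "grip": 0.0}]'

```text
clock: 15.2
ee_pos: [0.539, 0.2021, 0.0634]
eef_rot: [[-0.923, 0.385, 0.001], [0.385, 0.923, 0.0], [-0.001, 0.001, -1.0]]
ft_force: [-1.3, -0.8, 3.5]
gripper_width: 0.0386
grasp_force: 61.4
```

carry_out --rows '[{"wx": 0, "wy": 0, "wz": 0, "dx": 0, "dy": 0, "dz": 0, "grip": 0.3}, {"wx": 0, "wy": 0, "wz": 0, "dx": 0, "dy": 0, "dz": 0, "grip": 0.6}, {"wx": 0, "wy": 0, "wz": 0, "dx": 0, "dy": 0, "dz": 0, "grip": 0.9}, {"wx": 0, "wy": 0, "wz": 0, "dx": 0, "dy": 0, "dz": 0, "grip": 0.9}, {"wx": 0, "wy": 0, "wz": 0, "dx": 0, "dy": 0, "dz": 0, "grip": 0.9}, {"wx": 0, "wy": 0, "wz": 0, "dx": 0, "dy": 0, "dz": -0.01, "grip": 0.9}, {"wx": 0, "wy": 0, "wz": 0, "dx": 0, "dy": 0, "dz": -0.02, "grip": 0.9}, {"wx": 0, "wy": 0, "wz": 0, "dx": 0, "dy": 0, "dz": -0.04, "grip": 0.9}, {"wx": 0, "wy": 0, "wz": 0, "dx": 0, "dy": 0, "dz": -0.04, "grip": 0.9}, {"wx": 0, "wy": 0, "wz": 0, "dx": -0.03, "dy": 0, "dz": -0.04, "grip": 0.9}, {"wx": 0, "wy": 0, "wz": 0, "dx": 0, "dy": 0, "dz": 0, "grip": 0.9}]'

```text
clock: 16.3
ee_pos: [0.572, 0.1907, 0.2202]
eef_rot: [[-0.923, 0.386, 0.016], [0.386, 0.923, 0.004], [-0.013, 0.01, -1.0]]
ft_force: [1.0, 0.8, -0.7]
gripper_width: 0.0767
grasp_force: 0.0
```

```bash
python3 - <<'E'
from h import *
p=robot.read_camera('wrist');q=robot.read_camera('scene')
a=p['color'][0:400,120:520];b=q['color'][145:225,310:390]
cv2.imwrite('pics/fin.png',np.hstack([cv2.resize(x,(400,400),interpolation=2) for x in(a,b)])[:,:,::-1])
for n in(p,q):
  for k in('cap_center','cap_dot','wash_center','reagent_center','beaker_center'):print(k,[r['centre'] for r in robot.landmark_of(n,k)[:1]])
print(robot.state()['ee_pos'])
E
```

```text
cap_center [[0.5371, 0.2038, 0.0356]]
cap_dot [[0.5727, 0.2252, 0.0363]]
wash_center []
reagent_center []
beaker_center []
cap_center [[0.5339, 0.1989, 0.0319]]
cap_dot [[0.5734, 0.2254, 0.0334]]
wash_center [[0.5171, -0.4625, 0.0916]]
reagent_center [[0.5225, 0.4492, 0.0631]]
beaker_center [[0.7752, 0.0586, 0.0429]]
[0.56630479 0.19059455 0.21238501]
```

View pics/fin.png

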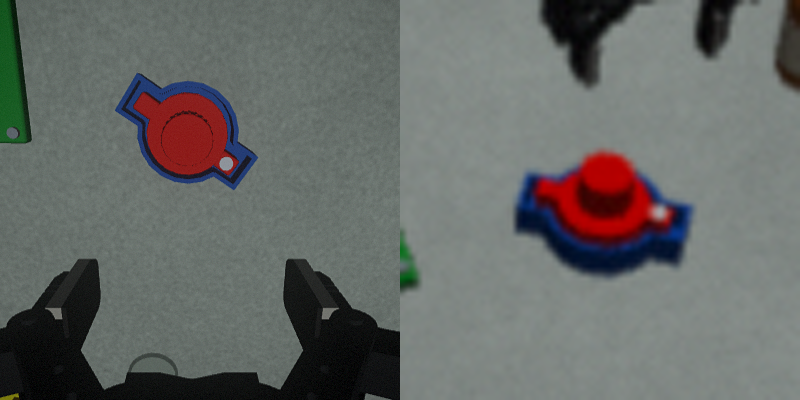

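The cap sits nested in the dish at (188,135) in the left view, with both ears in the slots and cap_center at about 0.036 m. The three bystanders haven't moved.

```bash
python3 -c "
from plant import robot
print(robot.hand_in())"
```

```text
the job is handed in; nothing more can be done
None
```

The cap came off the amber jar (pressed down about 7 mm, turned about 67° anticlockwise), now lies right way up and fully down in the blue dish, and the job is handed in; the bystanders did not move, and the last clock reading was about 16 s of the 45 s.

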